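# Stack the food processor discs on their stand and lock the bar

## Task

Put the food processor's cutting discs away: swing the locking bar of the storage stand up out of the way, slide every disc that is lying out over the spindle, hub up and fully down on the stack, then swing the bar back over them until it lies fully home in its catch. Leave the pepper mill, the glass and the spice jar where they stand.

Things in the scene. Friction and masses are not known exactly. Their poses are not given: they have to be found in the camera images.
- stand: Fixed storage stand: white base plate 120 (x) x 200 (y) x 10 mm thick. Origin at the centre of the plate's underside, z up, on the spindle's axis; its y axis points from the catch post to the hinge post, that is to the robot's right within 0.3 rad. Steel spindle at the centre, upright, diameter 22 mm, top 72 mm above the underside (its last 8 mm tapers to 14 mm).
- spindle_top (a point): Centre of the top of the stand's spindle, 72 mm above the worktop.
- hinge (a point): Middle of the bar's hinge axis, at stand (0, +80, 90) mm; the axis runs along the stand's x. The white hinge post is 30 x 16 mm, 100 mm high.
- catch (a point): Middle of the catch saddle, at stand (0, -80, 84) mm: a white post, 30 x 16 mm, forked at the top: two cheeks 102 mm high with an 18 mm gap, in which the bar comes to lie.
- bar (a joint): Angle (rad) of the steel locking bar. 0: level across the spindle, lying in the catch, underside 85 mm above the worktop. It grows as the free end swings up and over to the hinge side; 1.57 upright, stop at 2.1. Stiff hinge: the bar stays where it is left; about 1 to 2 N at the tab moves it. Bar 14 mm wide, 10 mm thick, 100 g.
- bar_tab (a point): Centre of the white ribbed tab at the bar's free end, 192 mm from the hinge axis and beyond the catch when closed: 40 mm along the bar, 18 mm wide (along the stand's x), 14 mm thick. Can be pinched across its width while the bar turns in the grip. The point turns with the bar.
- disc_1: Loose steel fine grating disc (three rings of tiny bumps), 92 mm across, 4 mm thick, with a white round hub on its upper side: 40 mm outside diameter, top 18 mm above the underside, 26 mm through hole. Origin at the centre of the underside, z along the hub. 0.1 to 0.16 kg. Lies hub up on the worktop; on the spindle each disc adds 18 mm to the stack. All fit, in any order. May be absent.
- disc_2: Loose steel coarse grating disc (two rings of larger bumps), 92 mm across, 4 mm thick, with a white round hub on its upper side: 40 mm outside diameter, top 18 mm above the underside, 26 mm through hole. Origin at the centre of the underside, z along the hub. 0.1 to 0.16 kg. Lies hub up on the worktop; on the spindle each disc adds 18 mm to the stack. All fit, in any order. May be absent.
- disc_3: Loose steel slicing disc with one blade, 92 mm across, 4 mm thick, with a white round hub on its upper side: 40 mm outside diameter, top 18 mm above the underside, 26 mm through hole. Origin at the centre of the underside, z along the hub. 0.1 to 0.16 kg. Lies hub up on the worktop; on the spindle each disc adds 18 mm to the stack. All fit, in any order. May be absent.
- disc_4: Loose steel slicing disc with two blades, 92 mm across, 4 mm thick, with a white round hub on its upper side: 40 mm outside diameter, top 18 mm above the underside, 26 mm through hole. Origin at the centre of the underside, z along the hub. 0.1 to 0.16 kg. Lies hub up on the worktop; on the spindle each disc adds 18 mm to the stack. All fit, in any order. May be absent.
- pepper_mill: Bystander: brown wooden pepper mill, 58 mm across, 170 mm high; origin at the centre of its foot.
- drinking_glass: Bystander: clear drinking glass, 84 mm across, 89 mm high; origin at the centre of its foot.
- spice_jar: Bystander: spice jar, 45 mm across, 106 mm high; origin at the centre of its foot.
There are look-alikes about, which are no part of the job. Leave any red look-alike of the disc_2 alone. Leave any orange look-alike of the disc_4 alone.

How it is judged:
By the outcome, as a careful person would: the job done as asked, in the order asked, and still so for the second after the job is handed in, with the robot touching nothing.
Of disc_1, disc_2, disc_3, disc_4 only 3 to 4 are there at a start; the rules pass over those that are not, and their reading is None.
At some moment in a run one of disc_1, disc_2, disc_3, disc_4 may be knocked a few centimetres aside while the robot is not near it.
Once in a run the grip may slacken for a moment while it holds something.
It also fails if it takes over 192 s, if anything falls off the work surface, if the arm or the gripper's body presses on something with over 40 N, if the wrist force passes 120 N, or if a joint passes its speed limit or range.

## Robot

A 6-joint arm with a two-finger parallel gripper is mounted at the origin on a cart in front of the work surface, level with it; the furniture and walls round the work are solid. World frame = base frame: x ahead of the robot, y to its left, z up, the work surface at z = 0. Lengths are in m, angles in rad, forces in N, time in s.
With the tool pointing down it reaches from about 0.375 to 0.975 m from the base axis. Payload 3.8 kg.
Tool frame: the origin (TCP) lies at the very end of the fingers, on their centre line; the grasp point (between the pads) lies 19 mm behind it; z points along the fingers, y is the direction in which the jaws open and shut (so a half turn about z gives the same grasp; the last joint's range is limited). The gripper opens to 85 mm and grips with 20 to 120 N. Pads are 22 mm wide; open, the fingers measure 114 mm over their backs; the gripper's body (76 mm by 85 mm) begins 54 mm behind the grasp point. The pads swing forward as they close: fully open they stand 13 mm farther back than shut.
Start: joints at [1.225, 0.264, 1.604, -0, 1.274, -0.037], TCP at [0.205, 0.643, 0.231] pointing down, gripper open.
Joint ranges: [-2.63, 2.63], [-0.94, 2.18], [0.31, 2.57], [-1.31, 4.45], [0, 2.66], [-2.55, 2.55]. Speed limits (rad/s): [2.57, 2.57, 3.14, 3.14, 3.14, 3.14].

## Interface

Orientations are given as a rotation vector (axis times angle).
In Python, from workcell import bot gives the robot as it stands.
- The arm moves only by the tool jog_arm, never from a script. Its argument "plan" is a list of rows, each an object of numbers: "claw": the closure, from 0 (fully open) to 1 (shut); "x", "y", "z": the shift along the tool's x, y, z in m; "turn": the turn about the tool's z in degrees. In form: [{"claw": .., "x": .., "y": .., "z": .., "turn": ..}, ...]. A call has 1 to 10 rows; each row shifts and turns the commanded pose from where the row before left it, along the tool's axes as they then stand; what a row does not reach is not made up. A row lasts 1/8 s, in which the tool goes at most 62.5 mm and 10.7 degrees, less where a joint would pass 70% of its speed; a pose out of reach is approached as far as the arm can. A call is refused whole if a number of a shift passes 0.0625 or a number of a turn 10.7, either way. A call with a gripper value outside its range is refused whole. The fingers move at their own pace and stop on an object; "newtons" is the grip in N (left out, the last holds). Time passes only in rows, so rows that do not move let the fingers close. It gives the time, the measured TCP pose, the force and the opening at its end, in the units of the state.
- bot.read_state(): the state, without advancing time (a new reading comes with each control period).
- bot.read_camera(name): name is "scene" or "side" or "wrist"; returns the picture (480x640x3 uint8, red, green, blue); there is no depth.
- bot.camera_params(name): a dict with "fx", "fy", "cx", "cy" (pixels), "D" ([k1, k2, p1, p2, k3] as OpenCV has them; the pictures are not rectified), "world_to_cam" (4x4, takes a point from world to camera coordinates). Camera axes: x right, y up, looking along -z (the intrinsics and any distortion apply to the point x, -y, -z); pixel columns grow to the right and rows downward; lengths in m; the calibration is good to about 2 mm. A picture is of the moment at which its call begins: read the wrist's pose just before it. camera_params takes no time and is no camera call; for the wrist camera it gives the pose at the moment of the call.
- bot.finish_job(): hands the job in, once; it reports no verdict.
The state is a dict: "time": time; "q": joint angles; "joint_vel": joint speeds; "joint_torque": joint torques, N m; "tool_pos": TCP position; "tcp_rot": TCP orientation; "wrist_force": force on the tool from outside, world axes, zero at the start; "torque": the same for the moment, N m; "width": opening from 0.0 (shut) to 1.0 (fully open).
Only numpy, scipy, OpenCV 4.12 (cv2) and the standard library are available. Lean on these libraries where they do the work, as an engineer would, in place of code of your own. Each camera call takes 0.05 s, during which the arm holds its last target. There are 200 camera calls.

## Working session

There is one attempt and no reset: what is moved stays moved. The work goes in short steps, Python scripts to look and compute and a tool call to move; the robot and the scene stay as the last step left them, time stands still between calls to the robot, and variables do not carry over. Pictures are saved under pics/ and viewed, about 12 in all and at most 16, crops included, and the job is handed in when it is done.

Besides the shell and the picture viewer there is one more tool, called after "Request:" as a command line: name --argument value ..., lists and objects as JSON in quotes. jog_arm: Moves the arm, as the interface text tells. Its arguments: {"type":"object","properties":{"plan":{"type":"array","items":{"type":"object","properties":{"claw":{"type":"number"},"x":{"type":"number"},"y":{"type":"number"},"z":{"type":"number"},"turn":{"type":"number"}}}},"newtons":{"type":"number"}},"required":["plan"]}

```bash
ls; mkdir -p pics
cat > h.py <<'E'
import numpy as np, cv2
from workcell import bot
from scipy.spatial.transform import Rotation as R
def snap(cam,fn):
    p=bot.camera_params(cam); im=bot.read_camera(cam); cv2.imwrite('pics/'+fn,im[:,:,::-1]); np.savez('pics/'+fn+'.npz',**{k:np.array(v) for k,v in p.items()}); return im,p
def load(fn):
    d=np.load('pics/'+fn+'.npz'); return {k:d[k] for k in d.files}
def KD(p): return np.array([[p['fx'],0,p['cx']],[0,p['fy'],p['cy']],[0,0,1.]],float),np.array(p['D'],float)
def proj(p,X):
    K,D=KD(p); T=np.array(p['world_to_cam']); X=np.atleast_2d(X).astype(float)
    c=X@T[:3,:3].T+T[:3,3]; c=c*[1,-1,-1]
    return cv2.projectPoints(c.reshape(-1,1,3),np.zeros(3),np.zeros(3),K,D)[0].reshape(-1,2)
def unproj(p,uv,z):
    K,D=KD(p); T=np.array(p['world_to_cam'])
    n=cv2.undistortPoints(np.array(uv,float).reshape(-1,1,2),K,D).reshape(-1,2)
    d=np.c_[n[:,0],-n[:,1],-np.ones(len(n))]@T[:3,:3]; o=-T[:3,:3].T@T[:3,3]
    return o+d*((z-o[2])/d[:,2])[:,None]
def st():
    s=bot.read_state(); print('t',round(s['time'],2),'pos',np.round(s['tool_pos'],4),'rot',np.round(s['tcp_rot'],3),'F',np.round(s['wrist_force'],1),'w',round(s['width'],3)); return s
def togo(xyz,dz=None,yaw_of_y=None):
    """shift in tool axes to bring TCP to xyz"""
    s=bot.read_state(); M=R.from_rotvec(s['tcp_rot']).as_matrix()
    print('tool shift',np.round(M.T@(np.array(xyz)-s['tool_pos']),4),'y axis yaw',np.round(np.degrees(np.arctan2(M[1,1],M[0,1])),1))
E
python3 - <<'E'
from h import *
st()
for c in ['scene','side','wrist']:
    im,p=snap(c,c+'0.png'); T=np.array(p['world_to_cam']); print(c,np.round(-T[:3,:3].T@T[:3,3],3),p['fx'])
E
```

```text
pics
t 0.0 pos [0.2049 0.6424 0.2299] rot [-4.830e-01 -3.104e+00  3.000e-03] F [-0.2 -0.6  0.4] w 0.998
scene [0.152 0.36  0.75 ] 446.8766347116845
side [ 0.115 -0.189  0.818] 455.8381990252324
wrist [0.127 0.667 0.374] 417.5492790262042
```

View pics/scene0.png

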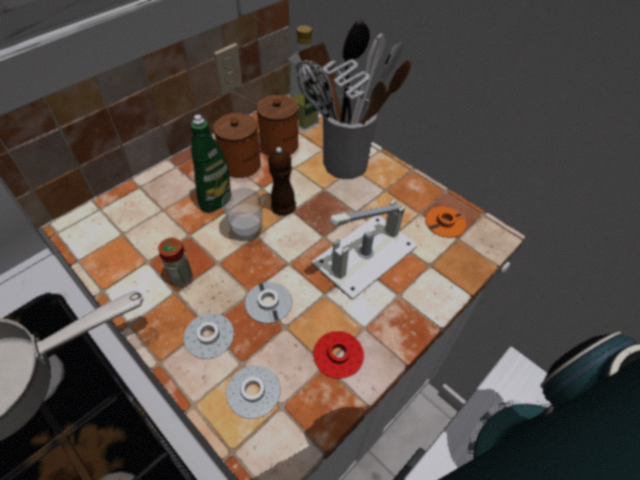

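View pics/side0.png

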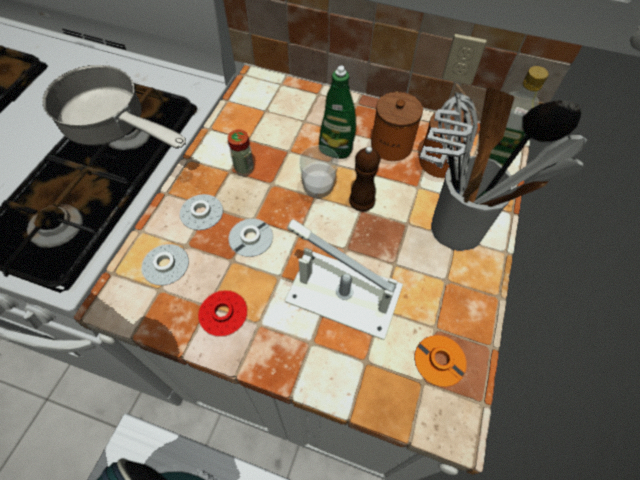

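The scene view has grey discs with hubs at about (208,331), (253,389) and (268,298). The red look-alike is at (339,353), the orange one at (446,218), and the stand is at (367,245). The side view has the same discs at (201,209), (166,261) and (250,234). I'll enlarge both views to confirm and to read pixels.

Run:
```python
from h import *
def crop(fn,x,y,w,h,s): 
    im=cv2.imread('pics/'+fn)[y:y+h,x:x+w]; return cv2.resize(im,None,fx=s,fy=s,interpolation=cv2.INTER_CUBIC)
a=crop('scene0.png',170,190,260,195,3); cv2.imwrite('pics/c1.png',a)
b=crop('side0.png',135,185,270,195,2.9); cv2.imwrite('pics/c2.png',b)
```

```text
(no output)
```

View pics/c1.png

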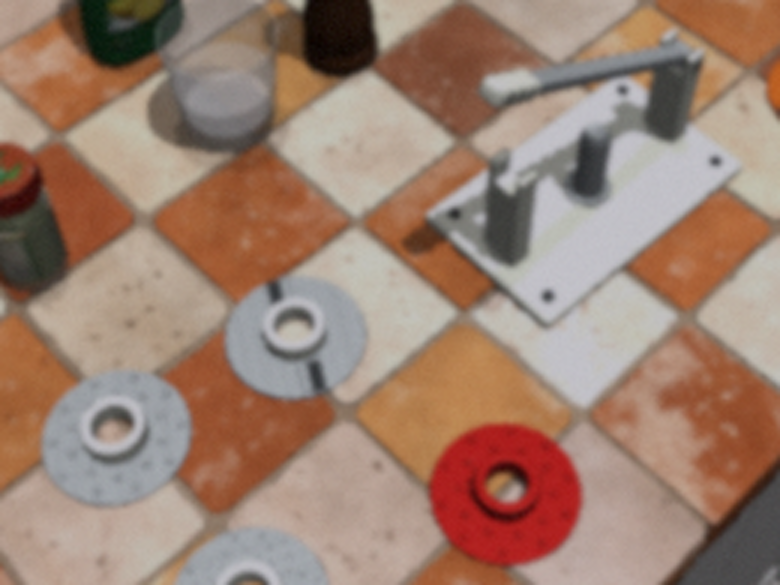

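View pics/c2.png

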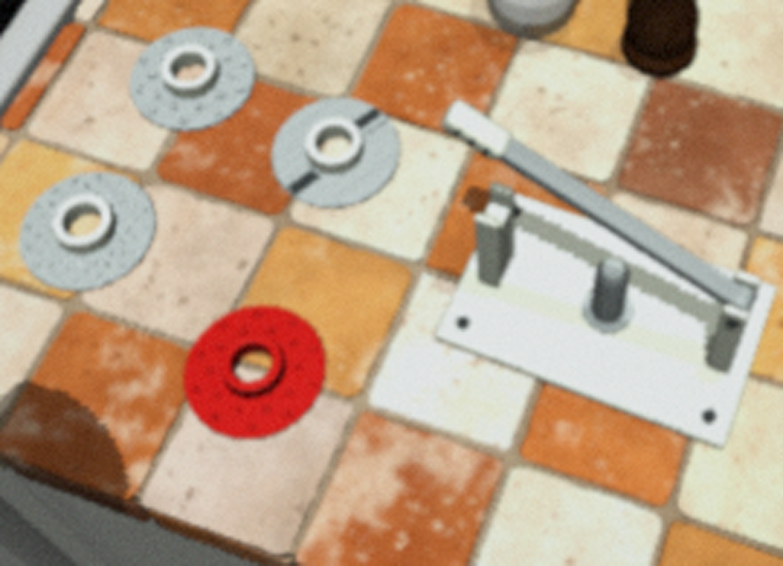

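The crops confirm three loose grey discs: two grating discs and one with two blades, plus the red and orange look-alikes. The bar starts partly raised, with its tab at c1 (510,88) and c2 (475,128). Next I'll triangulate.

```bash
cat >> h.py <<'E'
def tri(p1,a,p2,b):
    from scipy.optimize import least_squares
    X0=unproj(p1,[a],0.05)[0]
    r=least_squares(lambda X:np.r_[proj(p1,X)[0]-a,proj(p2,X)[0]-b],X0); return r.x,np.abs(r.fun).max()
E
python3 - <<'E'
from h import *
p1,p2=load('scene0.png'),load('side0.png')
f1=lambda x,y:np.array([170+x/3,190+y/3]); f2=lambda x,y:np.array([135+x/2.9,185+y/2.9])
for n,a,b in [('A',(114,424),(189,68)),('B',(295,325),(333,142)),('C',(249,591),(83,220))]:
    print(n,np.round(unproj(p1,[f1(*a)],.018)[0],4),np.round(unproj(p2,[f2(*b)],.018)[0],4),tri(p1,f1(*a),p2,f2(*b)))
for n,a,b in [('spin',(597,133),(612,264)),('tab',(510,88),(475,128)),('hingetop',(680,50),(738,290)),('catchtop',(513,175),(502,205))]:
    print(n,tri(p1,f1(*a),p2,f2(*b)))
for q in [(430,215),(548,325),(738,163)]: print(np.round(unproj(p1,[f1(*q)],.01)[0],4))
print()
for q in [(437,340),(723,445),(772,290),(507,193)]: print(np.round(unproj(p2,[f2(*q)],.01)[0],4))
# glass, mill, jar bases approx from scene
print(unproj(p1,[(245,235),(283,208),(180,280),(339,353),(446,218)],0))
E
```

```text
A [0.5487 0.2261 0.018 ] [0.5523 0.2248 0.018 ] (array([0.55150016, 0.22551357, 0.01561513]), np.float64(0.8281361150742157))
B [0.5255 0.1021 0.018 ] [0.5299 0.1004 0.018 ] (array([0.52885108, 0.10091591, 0.01545387]), np.float64(0.9651886540668215))
C [0.4129 0.2337 0.018 ] [0.4159 0.2337 0.018 ] (array([0.41432892, 0.23354947, 0.01758525]), np.float64(0.786174940741887))
spin (array([ 0.47587563, -0.11962647,  0.07117815]), np.float64(1.736819201268304))
tab (array([ 0.47839632, -0.03082916,  0.18153381]), np.float64(1.2506222893177323))
hingetop (array([ 0.47348015, -0.19803709,  0.09545959]), np.float64(1.6632794183588544))
catchtop (array([ 0.48254907, -0.04388295,  0.08798556]), np.float64(2.118277556072144))
[ 0.5317 -0.0241  0.01  ]
[ 0.4164 -0.0173  0.01  ]
[ 0.4124 -0.2129  0.01  ]

[ 0.4182 -0.0228  0.01  ]
[ 0.4134 -0.2174  0.01  ]
[ 0.5274 -0.2206  0.01  ]
[ 0.537 -0.028  0.01 ]
[[ 0.69102593  0.02734723  0.        ]
 [ 0.69329061 -0.08560478  0.        ]
 [ 0.69031299  0.1953761   0.        ]
 [ 0.35977039  0.07987051  0.        ]
 [ 0.41473164 -0.33163973  0.        ]]
```

```bash
cat >> h.py <<'E'
def plan(xyz,yaw=None,n=None,turn=None):
    """constant tool shift + tool turn per row (n rows) to reach xyz with jaw (tool y) yaw in deg (mod 180) / given total tool turn"""
    s=bot.read_state(); M=R.from_rotvec(s['tcp_rot']).as_matrix(); d=np.array(xyz)-s['tool_pos']
    y0=np.degrees(np.arctan2(M[1,1],M[0,1]))
    if turn is None: turn=0 if yaw is None else -((yaw-y0+90)%180-90)
    if n is None: n=int(np.ceil(max(np.linalg.norm(d)/.045,abs(turn)/10.6,1)))
    t=turn/n; S=sum(R.from_euler('z',i*t,degrees=True).as_matrix() for i in range(n))
    sh=np.linalg.solve(S,M.T@d)
    print('jaw yaw now %.1f'%y0,'rows',n,'shift/row',np.round(sh,4),'turn/row',round(t,2),'tilt',np.round(M[:2,2],3),'q',np.round(s['q'],2))
E
python3 -c "
from h import *
plan([.478,-.031,.27],turn=74.5,n=18)"
```

```text
jaw yaw now 72.3 rows 18 shift/row [-0.0419 -0.0113 -0.0022] turn/row 4.14 tilt [-0.001 -0.002] q [ 1.23  0.26  1.61 -0.    1.27 -0.04]
```

Request:
jog_arm --plan '[{"x":-0.042,"y":-0.0113,"z":-0.0022,"turn":4.14,"claw":0},{"x":-0.042,"y":-0.0113,"z":-0.0022,"turn":4.14,"claw":0},{"x":-0.042,"y":-0.0113,"z":-0.0022,"turn":4.14,"claw":0},{"x":-0.042,"y":-0.0113,"z":-0.0022,"turn":4.14,"claw":0},{"x":-0.042,"y":-0.0113,"z":-0.0022,"turn":4.14,"claw":0},{"x":-0.042,"y":-0.0113,"z":-0.0022,"turn":4.14,"claw":0},{"x":-0.042,"y":-0.0113,"z":-0.0022,"turn":4.14,"claw":0},{"x":-0.042,"y":-0.0113,"z":-0.0022,"turn":4.14,"claw":0},{"x":-0.042,"y":-0.0113,"z":-0.0022,"turn":4.14,"claw":0}]'

```text
time: 1.27
tool_pos: [0.4564, 0.35, 0.2508]
tcp_rot: [-1.453, -2.785, 0.001]
wrist_force: [-0.1, -0.8, 0.0]
width: 0.999
```

```bash
python3 -c "
from h import *
st();im,p=snap('wrist','w1.png');print(np.array(p['world_to_cam']))
plan([.478,-.031,.27],yaw=-2.2)"
```

```text
t 1.27 pos [0.4564 0.35   0.2508] rot [-1.453e+00 -2.785e+00  1.000e-03] F [-0.1 -0.8  0. ] w 0.999
[[ 0.81955711  0.57299643 -0.00110554 -0.57344745]
 [-0.54413682  0.77767169 -0.314868    0.02287967]
 [-0.17955849  0.25865387  0.94913483 -0.40882195]
 [ 0.          0.          0.          1.        ]]
jaw yaw now 34.7 rows 9 shift/row [-0.0411 -0.0112 -0.0019] turn/row 4.1 tilt [ 0.002 -0.004] q [ 0.61  0.06  1.8  -0.    1.28  0.  ]
```

View pics/w1.png

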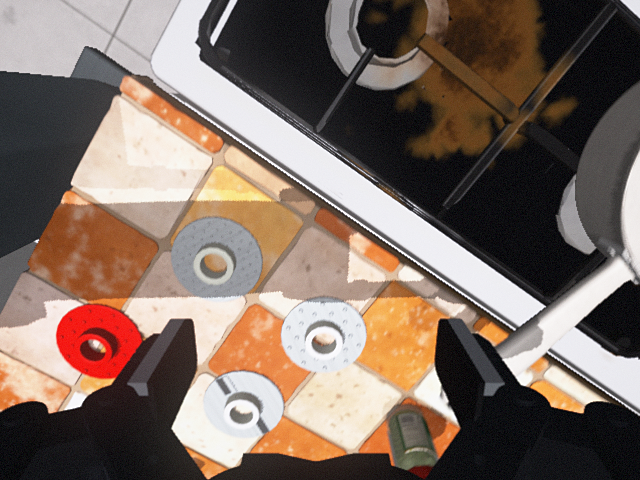

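The wrist view shows hub C at (213,263), A at (325,340) and B at (242,410), with the red look-alike at (96,341).

Request:
jog_arm --plan '[{"x":-0.0411,"y":-0.0112,"z":-0.0019,"turn":4.1},{"x":-0.0411,"y":-0.0112,"z":-0.0019,"turn":4.1},{"x":-0.0411,"y":-0.0112,"z":-0.0019,"turn":4.1},{"x":-0.0411,"y":-0.0112,"z":-0.0019,"turn":4.1},{"x":-0.0411,"y":-0.0112,"z":-0.0019,"turn":4.1},{"x":-0.0411,"y":-0.0112,"z":-0.0019,"turn":4.1},{"x":-0.0411,"y":-0.0112,"z":-0.0019,"turn":4.1},{"x":-0.0411,"y":-0.0112,"z":-0.0019,"turn":4.1},{"x":-0.0411,"y":-0.0112,"z":-0.0019,"turn":4.1},{"x":0}]'

```text
schema error: expected keys claw, x, y, z, turn
```

```bash
python3 -c "
from h import *
print(np.round(unproj(load('w1.png'),[(213,263),(325,340),(242,410)],.018),4))
st();im,p=snap('wrist','w2.png')
print(proj(p,[[.478,-.031,.1815],[.4755,-.12,.072]]))
"
```

```text
[[0.4132 0.2365 0.018 ]
 [0.5516 0.229  0.018 ]
 [0.5278 0.1051 0.018 ]]
t 1.32 pos [0.4583 0.3456 0.2511] rot [ 1.457  2.779 -0.005] F [ 0.6 -2.9 -0.3] w 0.999
[[ 63.38098249 639.67880888]
 [ 85.55411127 557.86018727]]
```

View pics/w2.png

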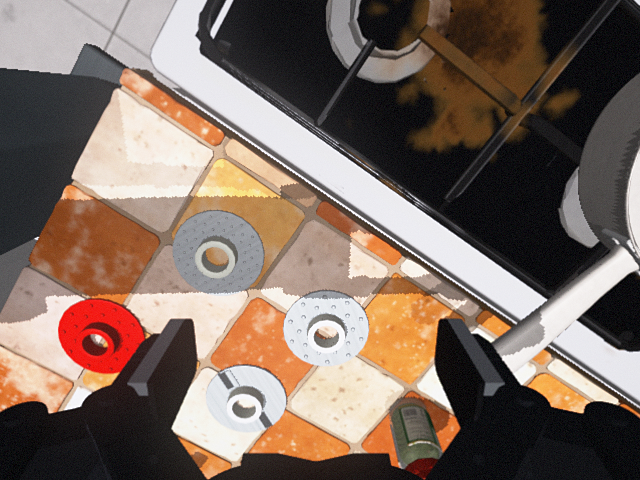

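The move was refused because each row needs all five keys. I'll resend it. In w2, with the arm at rest, the hubs are C (216,256), A (327,333) and B (245,403).

Request:
jog_arm --plan '[{"claw":0,"x":-0.0411,"y":-0.0112,"z":-0.0019,"turn":4.1},{"claw":0,"x":-0.0411,"y":-0.0112,"z":-0.0019,"turn":4.1},{"claw":0,"x":-0.0411,"y":-0.0112,"z":-0.0019,"turn":4.1},{"claw":0,"x":-0.0411,"y":-0.0112,"z":-0.0019,"turn":4.1},{"claw":0,"x":-0.0411,"y":-0.0112,"z":-0.0019,"turn":4.1},{"claw":0,"x":-0.0411,"y":-0.0112,"z":-0.0019,"turn":4.1},{"claw":0,"x":-0.0411,"y":-0.0112,"z":-0.0019,"turn":4.1},{"claw":0,"x":-0.0411,"y":-0.0112,"z":-0.0019,"turn":4.1},{"claw":0,"x":-0.0411,"y":-0.0112,"z":-0.0019,"turn":4.1},{"claw":0,"x":0,"y":0,"z":0,"turn":0}]'

```text
time: 2.62
tool_pos: [0.4779, -0.0264, 0.2682]
tcp_rot: [2.26, 2.182, -0.0]
wrist_force: [0.6, 0.6, -0.3]
width: 1.007
```

```bash
python3 -c "
from h import *
print(np.round(unproj(load('w2.png'),[(216,256),(327,333),(245,403)],.018),4))
st()
plan([.478,-.031,.1625],yaw=-2.2)
"
```

```text
[[0.4138 0.239  0.018 ]
 [0.5507 0.2307 0.018 ]
 [0.5273 0.1081 0.018 ]]
t 2.62 pos [ 0.4779 -0.0264  0.2682] rot [ 2.26   2.182 -0.   ] F [ 0.6  0.6 -0.3] w 1.007
jaw yaw now -2.0 rows 3 shift/row [-0.0015  0.0001  0.0352] turn/row 0.06 tilt [ 0. -0.] q [-0.11 -0.14  1.96 -0.    1.32 -0.07]
```

Request:
jog_arm --newtons 25 --plan '[{"claw":0,"x":-0.0015,"y":0,"z":0.0352,"turn":0},{"claw":0,"x":-0.0015,"y":0,"z":0.0352,"turn":0},{"claw":0,"x":-0.0015,"y":0,"z":0.0352,"turn":0},{"claw":0,"x":0,"y":0,"z":0,"turn":0},{"claw":1,"x":0,"y":0,"z":0,"turn":0},{"claw":1,"x":0,"y":0,"z":0,"turn":0},{"claw":1,"x":0,"y":0,"z":0,"turn":0},{"claw":1,"x":0,"y":0,"z":0,"turn":0},{"claw":1,"x":0,"y":0,"z":0,"turn":0},{"claw":1,"x":0,"y":0,"z":0,"turn":0}]'

```text
time: 3.88
tool_pos: [0.4799, -0.0293, 0.1637]
tcp_rot: [2.256, 2.183, 0.005]
wrist_force: [4.7, 0.8, 1.0]
width: 0.205
```

```bash
python3 -c "
from h import *
st();snap('side','s1.png');im=cv2.imread('pics/s1.png')
cv2.imwrite('pics/s1c.png',cv2.resize(im[150:400,200:450],None,fx=2.4,fy=2.4))
"
```

```text
t 3.88 pos [ 0.4799 -0.0293  0.1637] rot [2.256 2.183 0.005] F [4.7 0.8 1. ] w 0.205
```

View pics/s1c.png

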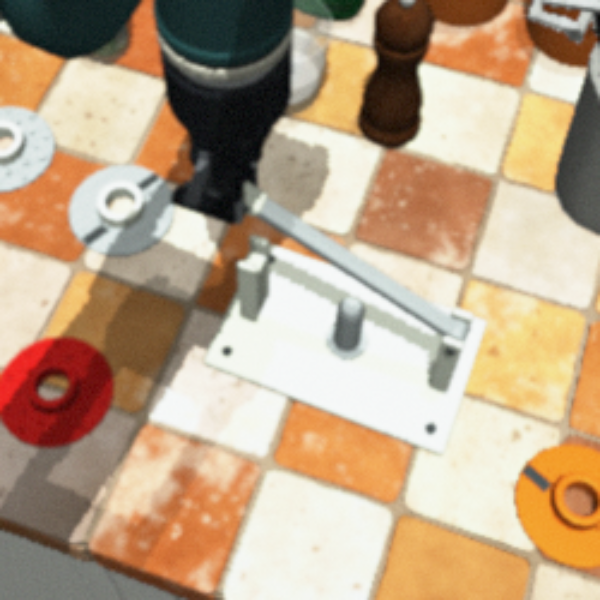

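The opening reads 17.4 mm, so the grip is on the tab. Now I'll swing it along its arc.

Request:
jog_arm --plan '[{"claw":1,"x":-0.015,"y":0.0015,"z":-0.0234,"turn":0},{"claw":1,"x":-0.0181,"y":0,"z":-0.0211,"turn":0},{"claw":1,"x":-0.021,"y":0,"z":-0.0182,"turn":0},{"claw":1,"x":-0.0234,"y":0,"z":-0.0151,"turn":0},{"claw":1,"x":-0.0253,"y":0,"z":-0.0116,"turn":0},{"claw":1,"x":-0.0267,"y":0,"z":-0.0078,"turn":0},{"claw":1,"x":-0.0275,"y":0,"z":-0.004,"turn":0},{"claw":1,"x":-0.0278,"y":0,"z":0,"turn":0},{"claw":1,"x":-0.0275,"y":0,"z":0.004,"turn":0},{"claw":1,"x":-0.0267,"y":0,"z":0.0078,"turn":0}]'

```text
time: 5.18
tool_pos: [0.4704, -0.2684, 0.2524]
tcp_rot: [-2.255, -2.183, 0.001]
wrist_force: [-2.2, 1.8, 1.7]
width: 0.203
```

Request:
jog_arm --plan '[{"claw":1,"x":0,"y":0,"z":0,"turn":0},{"claw":1,"x":0,"y":0,"z":0,"turn":0}]'

```text
time: 5.42
tool_pos: [0.4704, -0.2691, 0.2521]
tcp_rot: [-2.257, -2.184, 0.005]
wrist_force: [-4.6, -3.2, 3.0]
width: 0.204
```

```bash
python3 -c "
from h import *
b=unproj(load('w2.png'),[(225,375),(265,428)],.004);d=b[1]-b[0];print(np.degrees(np.arctan2(d[1],d[0])))
for a in (30,-60,60,0,90): print(a);plan([.528,.103,.31],yaw=a)
"
```

```text
-25.579626986227723
30
jaw yaw now -1.9 rows 9 shift/row [ 0.0395  0.0152 -0.0065] turn/row -3.54 tilt [-0.003 -0.002] q [-0.56  0.    1.86 -0.    1.28 -0.53]
-60
jaw yaw now -1.9 rows 9 shift/row [ 0.0413 -0.0142 -0.0065] turn/row 6.46 tilt [-0.003 -0.002] q [-0.56  0.    1.86 -0.    1.28 -0.53]
60
jaw yaw now -1.9 rows 9 shift/row [ 0.0362  0.0248 -0.0065] turn/row -6.88 tilt [-0.003 -0.002] q [-0.56  0.    1.86 -0.    1.28 -0.53]
0
jaw yaw now -1.9 rows 9 shift/row [ 0.0414  0.0056 -0.0065] turn/row -0.21 tilt [-0.003 -0.002] q [-0.56  0.    1.86 -0.    1.28 -0.53]
90
jaw yaw now -1.9 rows 9 shift/row [ 0.0391 -0.0247 -0.0065] turn/row 9.79 tilt [-0.003 -0.002] q [-0.56  0.    1.86 -0.    1.28 -0.53]
```

Request:
jog_arm --plan '[{"claw":0,"x":0,"y":0,"z":0,"turn":0},{"claw":0,"x":0,"y":0,"z":0,"turn":0},{"claw":0,"x":0,"y":0,"z":0,"turn":0},{"claw":0,"x":0,"y":0,"z":-0.03,"turn":0},{"claw":0,"x":0,"y":0,"z":-0.04,"turn":0}]'

```text
time: 6.05
tool_pos: [0.4713, -0.2673, 0.3211]
tcp_rot: [-2.254, -2.183, 0.001]
wrist_force: [0.2, 0.7, 0.7]
width: 0.997
```

```bash
python3 -c "
from h import *
plan([.528,.103,.15],yaw=60,n=10)
"
```

```text
jaw yaw now -1.8 rows 10 shift/row [0.0323 0.0224 0.0172] turn/row -6.18 tilt [-0.003  0.002] q [-0.56 -0.03  1.77  0.    1.41 -0.53]
```

Request:
jog_arm --plan '[{"claw":0,"x":0.0323,"y":0.0224,"z":0.0172,"turn":-6.18},{"claw":0,"x":0.0323,"y":0.0224,"z":0.0172,"turn":-6.18},{"claw":0,"x":0.0323,"y":0.0224,"z":0.0172,"turn":-6.18},{"claw":0,"x":0.0323,"y":0.0224,"z":0.0172,"turn":-6.18},{"claw":0,"x":0.0323,"y":0.0224,"z":0.0172,"turn":-6.18},{"claw":0,"x":0.0323,"y":0.0224,"z":0.0172,"turn":-6.18},{"claw":0,"x":0.0323,"y":0.0224,"z":0.0172,"turn":-6.18},{"claw":0,"x":0.0323,"y":0.0224,"z":0.0172,"turn":-6.18},{"claw":0,"x":0.0323,"y":0.0224,"z":0.0172,"turn":-6.18},{"claw":0,"x":0.0323,"y":0.0224,"z":0.0172,"turn":-6.18}]'

```text
time: 7.3
tool_pos: [0.5289, 0.1035, 0.1495]
tcp_rot: [0.808, 3.036, 0.001]
wrist_force: [0.5, 0.2, -0.0]
width: 0.999
```

Request:
jog_arm --plan '[{"claw":0,"x":0,"y":0,"z":0,"turn":0},{"claw":0,"x":0,"y":0,"z":0,"turn":0}]'

```text
time: 7.55
tool_pos: [0.5295, 0.1019, 0.1503]
tcp_rot: [0.814, 3.033, -0.0]
wrist_force: [0.3, 0.3, 0.6]
width: 0.999
```

```bash
python3 -c "
from h import *
st();snap('wrist','w3.png');st()
"
```

```text
t 7.55 pos [0.5295 0.1019 0.1503] rot [ 0.814  3.033 -0.   ] F [0.3 0.3 0.6] w 0.999
t 7.6 pos [0.5299 0.1015 0.1507] rot [0.815 3.032 0.   ] F [-0.5  0.3  0.1] w 1.001
```

View pics/w3.png

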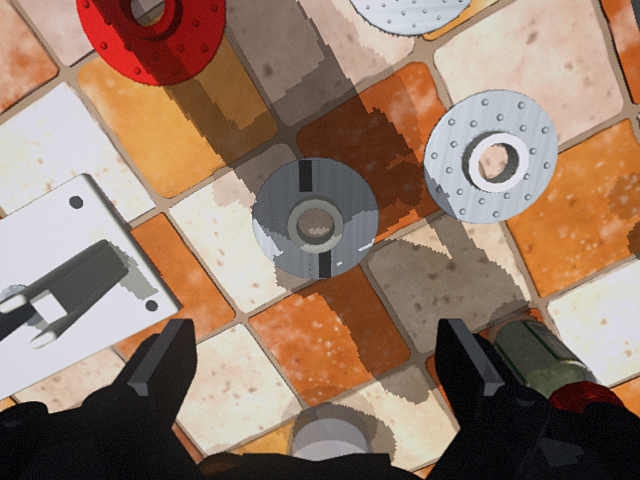

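Directly above B: its hub top is at (315,224) and A's is at (497,163). The jaws lie across the blades, so they will clear them.

```bash
python3 -c "
from h import *
X=unproj(load('w3.png'),[(315,224),(497,163)],.018);print(X)
plan([*X[0][:2],.008],yaw=60,n=5)
"
```

```text
[[0.52822846 0.10162556 0.018     ]
 [0.55183683 0.22584176 0.018     ]]
jaw yaw now 59.9 rows 5 shift/row [ 0.0003 -0.0002  0.0285] turn/row -0.02 tilt [ 0.001 -0.   ] q [ 0.14  0.07  1.98 -0.    1.09 -0.9 ]
```

Request:
jog_arm --newtons 60 --plan '[{"claw":0,"x":0.0003,"y":-0.0002,"z":0.035,"turn":0},{"claw":0,"x":0.0003,"y":-0.0002,"z":0.035,"turn":0},{"claw":0,"x":0.0003,"y":-0.0002,"z":0.035,"turn":0},{"claw":0,"x":0.0003,"y":-0.0002,"z":0.025,"turn":0},{"claw":0,"x":0.0003,"y":-0.0002,"z":0.0125,"turn":0},{"claw":0,"x":0,"y":0,"z":0,"turn":0},{"claw":1,"x":0,"y":0,"z":0,"turn":0},{"claw":1,"x":0,"y":0,"z":0,"turn":0},{"claw":1,"x":0,"y":0,"z":0,"turn":0},{"claw":1,"x":0,"y":0,"z":0,"turn":0}]'

```text
time: 8.85
tool_pos: [0.5285, 0.102, 0.0092]
tcp_rot: [0.814, 3.032, 0.001]
wrist_force: [-2.2, -1.2, 6.9]
width: 0.43
```

Request:
jog_arm --plan '[{"claw":1,"x":0,"y":0,"z":0,"turn":0},{"claw":1,"x":0,"y":0,"z":0,"turn":0}]'

```text
time: 9.1
tool_pos: [0.5285, 0.102, 0.0092]
tcp_rot: [0.814, 3.032, 0.001]
wrist_force: [-0.9, -0.3, 6.2]
width: 0.43
```

```bash
python3 -c "
from h import *
st()
plan([.4755,-.12,.13],n=8)
"
```

```text
t 9.1 pos [0.5285 0.102  0.0092] rot [8.140e-01 3.032e+00 1.000e-03] F [-0.9 -0.3  6.2] w 0.43
jaw yaw now 60.0 rows 8 shift/row [-0.0082 -0.0273 -0.0151] turn/row 0.0 tilt [0.002 0.   ] q [ 0.14  0.25  2.08 -0.    0.81 -0.9 ]
```

Request:
jog_arm --plan '[{"claw":1,"x":0,"y":0,"z":-0.02,"turn":0},{"claw":1,"x":0,"y":0,"z":-0.03,"turn":0},{"claw":1,"x":0,"y":0,"z":-0.035,"turn":0},{"claw":1,"x":0,"y":0,"z":-0.035,"turn":0},{"claw":1,"x":0,"y":0,"z":-0.025,"turn":0},{"claw":1,"x":0,"y":0,"z":0,"turn":0}]'

```text
time: 9.85
tool_pos: [0.5292, 0.1021, 0.1552]
tcp_rot: [0.813, 3.029, 0.004]
wrist_force: [-0.6, 0.7, -2.2]
width: 0.432
```

```bash
python3 -c "
from h import *
st()
plan([.4755,-.12,.15],n=8)
"
```

```text
t 9.85 pos [0.5292 0.1021 0.1552] rot [0.813 3.029 0.004] F [-0.6  0.7 -2.2] w 0.432
jaw yaw now 60.0 rows 8 shift/row [-0.0081 -0.0274  0.0006] turn/row 0.0 tilt [0.006 0.001] q [ 0.14  0.07  1.98 -0.    1.09 -0.9 ]
```

Request:
jog_arm --plan '[{"claw":1,"x":-0.0081,"y":-0.0274,"z":0.0006,"turn":0},{"claw":1,"x":-0.0081,"y":-0.0274,"z":0.0006,"turn":0},{"claw":1,"x":-0.0081,"y":-0.0274,"z":0.0006,"turn":0},{"claw":1,"x":-0.0081,"y":-0.0274,"z":0.0006,"turn":0},{"claw":1,"x":-0.0081,"y":-0.0274,"z":0.0006,"turn":0},{"claw":1,"x":-0.0081,"y":-0.0274,"z":0.0006,"turn":0},{"claw":1,"x":-0.0081,"y":-0.0274,"z":0.0006,"turn":0},{"claw":1,"x":-0.0081,"y":-0.0274,"z":0.0006,"turn":0},{"claw":1,"x":0,"y":0,"z":0.02,"turn":0},{"claw":1,"x":0,"y":0,"z":0.025,"turn":0}]'

```text
time: 11.1
tool_pos: [0.4729, -0.1208, 0.1011]
tcp_rot: [-0.816, -3.033, -0.0]
wrist_force: [0.1, -0.5, -0.9]
width: 0.433
```

Request:
jog_arm --plan '[{"claw":1,"x":0,"y":0,"z":0,"turn":0},{"claw":1,"x":0,"y":0,"z":0,"turn":0},{"claw":1,"x":0,"y":0,"z":0,"turn":0}]'

```text
time: 11.48
tool_pos: [0.4745, -0.1206, 0.1036]
tcp_rot: [0.814, 3.033, -0.0]
wrist_force: [-0.5, -0.4, -1.4]
width: 0.427
```

```bash
python3 -c "
from h import *
s=st();a,_=snap('wrist','w4.png');b,_=snap('side','s4.png')
for k,(im) in enumerate([a,b]): pass
A=cv2.resize(a[60:360,170:470],None,fx=1.3,fy=1.3);B=cv2.resize(b[225:335,285:395],(390,390),interpolation=cv2.INTER_CUBIC)
cv2.imwrite('pics/c4.png',np.hstack([A,B])[:,:,::-1])
plan([.4755,-.1205,.09])
"
```

```text
t 11.47 pos [ 0.4745 -0.1206  0.1036] rot [ 0.814  3.033 -0.   ] F [-0.5 -0.4 -1.4] w 0.427
jaw yaw now 60.0 rows 1 shift/row [-0.0008  0.0006  0.0137] turn/row 0.0 tilt [ 0.002 -0.001] q [-0.3   0.03  2.12 -0.    0.99 -1.35]
```

View pics/c4.png

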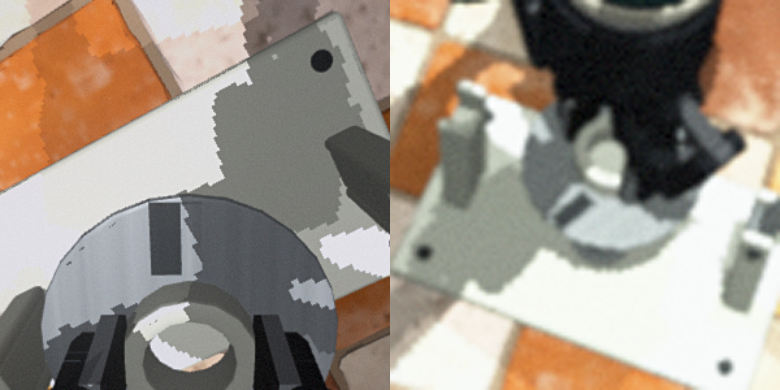

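Request:
jog_arm --plan '[{"claw":1,"x":-0.0008,"y":0.0006,"z":0.015,"turn":0},{"claw":1,"x":0,"y":0,"z":0.004,"turn":0},{"claw":1,"x":0,"y":0,"z":0.004,"turn":0},{"claw":1,"x":0,"y":0,"z":0.004,"turn":0},{"claw":1,"x":0,"y":0,"z":0,"turn":0}]'

```text
time: 12.2
tool_pos: [0.4743, -0.1203, 0.0753]
tcp_rot: [-0.814, -3.033, -0.0]
wrist_force: [0.8, -0.3, -1.8]
width: 0.43
```

Request:
jog_arm --plan '[{"claw":1,"x":0,"y":0,"z":0.004,"turn":0},{"claw":1,"x":0,"y":0,"z":0.006,"turn":0},{"claw":1,"x":0,"y":0,"z":0.006,"turn":0},{"claw":1,"x":0,"y":0,"z":0.006,"turn":0}]'

```text
time: 12.7
tool_pos: [0.4745, -0.1203, 0.0532]
tcp_rot: [-0.814, -3.034, -0.0]
wrist_force: [0.2, 0.3, -1.6]
width: 0.432
```

```bash
python3 -c "
from h import *
st(); plan([.4755,-.1205,.0195],n=5)"
```

```text
t 12.7 pos [ 0.4745 -0.1203  0.0532] rot [-0.814 -3.034 -0.   ] F [ 0.2  0.3 -1.6] w 0.432
jaw yaw now 59.9 rows 5 shift/row [-0.0002  0.0001  0.0067] turn/row 0.0 tilt [-0.  0.] q [-0.3   0.1   2.16 -0.    0.88 -1.35]
```

Request:
jog_arm --plan '[{"claw":1,"x":0,"y":0,"z":0.0067,"turn":0},{"claw":1,"x":0,"y":0,"z":0.0067,"turn":0},{"claw":1,"x":0,"y":0,"z":0.0067,"turn":0},{"claw":1,"x":0,"y":0,"z":0.0067,"turn":0},{"claw":1,"x":0,"y":0,"z":0.0055,"turn":0},{"claw":1,"x":0,"y":0,"z":0,"turn":0}]'

```text
time: 13.45
tool_pos: [0.4741, -0.1202, 0.0208]
tcp_rot: [-0.814, -3.033, -0.0]
wrist_force: [-0.7, -0.0, -1.6]
width: 0.432
```

Request:
jog_arm --plan '[{"claw":1,"x":0,"y":0,"z":0.0015,"turn":0},{"claw":0,"x":0,"y":0,"z":0,"turn":0},{"claw":0,"x":0,"y":0,"z":0,"turn":0},{"claw":0,"x":0,"y":0,"z":0,"turn":0},{"claw":0,"x":0,"y":0,"z":-0.03,"turn":0},{"claw":0,"x":0,"y":0,"z":-0.04,"turn":0},{"claw":0,"x":0,"y":0,"z":-0.04,"turn":0},{"claw":0,"x":0,"y":0,"z":-0.03,"turn":0},{"claw":0,"x":0,"y":0,"z":0,"turn":0}]'

```text
time: 14.58
tool_pos: [0.477, -0.1211, 0.1632]
tcp_rot: [0.813, 3.028, -0.0]
wrist_force: [-0.2, 0.4, -0.7]
width: 1.002
```

```bash
python3 -c "
from h import *
st();plan([.5515,.2255,.15],yaw=60,n=10)
snap('wrist','w5.png');b,_=snap('side','s5.png'); c,_=snap('scene','n5.png')
B=cv2.resize(b[175:345,135:405],None,fx=1.45*1.2,fy=1.45*1.2,interpolation=cv2.INTER_CUBIC)
a=cv2.imread('pics/w5.png')[:,:,::-1]; a=cv2.resize(a,(394,296))
print(B.shape)
B=cv2.resize(B,(470,296))
cv2.imwrite('pics/c5.png',np.hstack([B[:,:400],a])[:,:,::-1])
"
```

```text
t 14.57 pos [ 0.477  -0.1211  0.1632] rot [ 0.813  3.028 -0.   ] F [-0.2  0.4 -0.7] w 1.002
jaw yaw now 59.9 rows 10 shift/row [0.0109 0.0337 0.0013] turn/row -0.01 tilt [ 0.007 -0.002] q [-0.3  -0.03  2.07 -0.    1.1  -1.35]
(296, 470, 3)
```

View pics/c5.png

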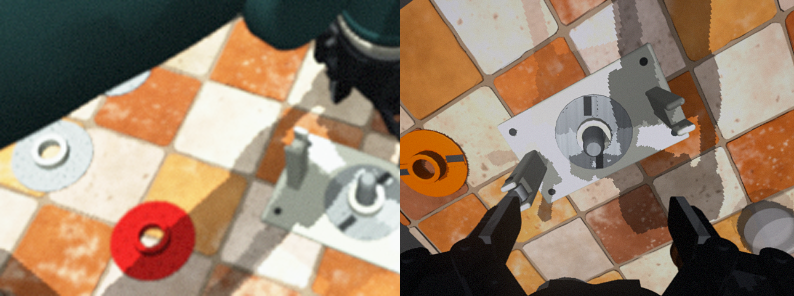

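The first disc sits flat on the plate around the spindle. Next is disc A.

Request:
jog_arm --plan '[{"claw":0,"x":0.0109,"y":0.0337,"z":0.0013,"turn":0},{"claw":0,"x":0.0109,"y":0.0337,"z":0.0013,"turn":0},{"claw":0,"x":0.0109,"y":0.0337,"z":0.0013,"turn":0},{"claw":0,"x":0.0109,"y":0.0337,"z":0.0013,"turn":0},{"claw":0,"x":0.0109,"y":0.0337,"z":0.0013,"turn":0},{"claw":0,"x":0.0109,"y":0.0337,"z":0.0013,"turn":0},{"claw":0,"x":0.0109,"y":0.0337,"z":0.0013,"turn":0},{"claw":0,"x":0.0109,"y":0.0337,"z":0.0013,"turn":0},{"claw":0,"x":0.0109,"y":0.0337,"z":0.0013,"turn":0},{"claw":0,"x":0.0109,"y":0.0337,"z":0.0013,"turn":0}]'

```text
time: 15.98
tool_pos: [0.5478, 0.2266, 0.1443]
tcp_rot: [-0.814, -3.031, 0.004]
wrist_force: [0.1, -0.1, -0.4]
width: 1.003
```

Request:
jog_arm --plan '[{"claw":0,"x":0,"y":0,"z":0,"turn":0},{"claw":0,"x":0,"y":0,"z":0,"turn":0},{"claw":0,"x":0,"y":0,"z":0,"turn":0}]'

```text
time: 16.35
tool_pos: [0.5484, 0.2248, 0.1461]
tcp_rot: [-0.816, -3.033, 0.002]
wrist_force: [0.1, 0.3, 0.0]
width: 0.999
```

```bash
python3 -c "
from h import *
st();snap('wrist','w6.png');st()
a=unproj(load('w5.png'),[(318,238)],.072);print(a)
"
```

```text
t 16.35 pos [0.5484 0.2248 0.1461] rot [-8.160e-01 -3.033e+00  2.000e-03] F [0.1 0.3 0. ] w 0.999
t 16.4 pos [0.5486 0.2249 0.1464] rot [-8.160e-01 -3.033e+00  1.000e-03] F [0.7 1.  0.5] w 1.001
[[ 0.47427115 -0.11819049  0.072     ]]
```

View pics/w6.png

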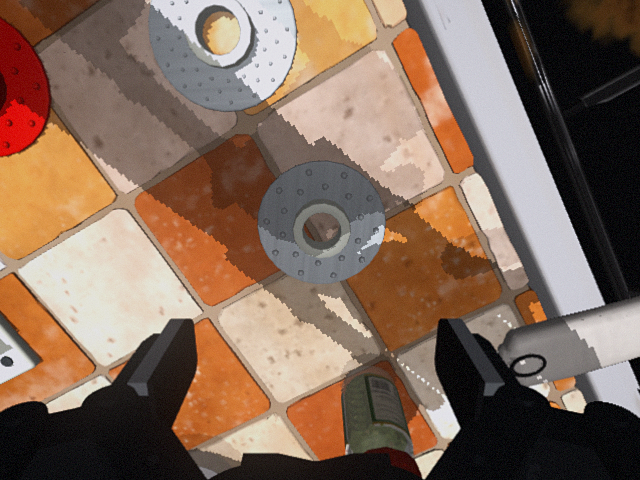

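Disc A is a coarse grating disc with its hub at (321,229). Disc C is a fine grating disc with its hub at (220,38).

```bash
python3 -c "
from h import *
X=unproj(load('w6.png'),[(321,229),(220,38)],.018);print(X)
plan([*X[0][:2],.008],yaw=60,n=5)
"
```

```text
[[0.55094561 0.22688904 0.018     ]
 [0.4187643  0.2338605  0.018     ]]
jaw yaw now 59.9 rows 5 shift/row [-0.0002  0.0006  0.0277] turn/row -0.02 tilt [-0.001 -0.001] q [ 0.35  0.18  1.87 -0.    1.09 -0.7 ]
```

```bash
python3 -c "
from h import *
p1,p2=load('scene0.png'),load('side0.png')
print(tri(p1,np.array([136,299.]),p2,np.array([184,143.])))
"
```

```text
(array([0.64419073, 0.29233158, 0.0951536 ]), np.float64(1.496658106148459))
```

Request:
jog_arm --newtons 60 --plan '[{"claw":0,"x":-0.0002,"y":0.0006,"z":0.035,"turn":0},{"claw":0,"x":-0.0002,"y":0.0006,"z":0.02,"turn":0}]'

```text
time: 16.65
tool_pos: [0.5491, 0.2257, 0.0905]
tcp_rot: [-0.816, -3.032, 0.002]
wrist_force: [0.1, -0.4, 0.6]
width: 1.002
```

Request:
jog_arm --plan '[{"claw":0,"x":-0.0002,"y":0.0006,"z":0.035,"turn":0},{"claw":0,"x":-0.0002,"y":0.0006,"z":0.03,"turn":0},{"claw":0,"x":-0.0002,"y":0.0006,"z":0.0175,"turn":0},{"claw":0,"x":0,"y":0,"z":0,"turn":0},{"claw":1,"x":0,"y":0,"z":0,"turn":0},{"claw":1,"x":0,"y":0,"z":0,"turn":0},{"claw":1,"x":0,"y":0,"z":0,"turn":0},{"claw":1,"x":0,"y":0,"z":0,"turn":0},{"claw":1,"x":0,"y":0,"z":0,"turn":0},{"claw":1,"x":0,"y":0,"z":0,"turn":0}]'

```text
time: 17.9
tool_pos: [0.5527, 0.2285, 0.0115]
tcp_rot: [0.814, 3.032, 0.002]
wrist_force: [-1.3, -1.0, 6.3]
width: 0.42
```

Request:
jog_arm --plan '[{"claw":1,"x":0,"y":0,"z":-0.02,"turn":0},{"claw":1,"x":0,"y":0,"z":-0.03,"turn":0},{"claw":1,"x":0,"y":0,"z":-0.035,"turn":0},{"claw":1,"x":0,"y":0,"z":-0.035,"turn":0},{"claw":1,"x":0,"y":0,"z":-0.025,"turn":0},{"claw":1,"x":0,"y":0,"z":0,"turn":0}]'

```text
time: 18.65
tool_pos: [0.5536, 0.2288, 0.1584]
tcp_rot: [0.813, 3.029, 0.006]
wrist_force: [0.9, -0.3, -0.7]
width: 0.422
```

```bash
python3 -c "
from h import *
st()
plan([.4747,-.1203,.15],n=10)
"
```

```text
t 18.65 pos [0.5536 0.2288 0.1584] rot [0.813 3.029 0.006] F [ 0.9 -0.3 -0.7] w 0.422
jaw yaw now 59.9 rows 10 shift/row [-0.0107 -0.0342  0.0007] turn/row 0.0 tilt [0.007 0.002] q [ 0.35  0.17  1.85  0.    1.11 -0.7 ]
```

Request:
jog_arm --plan '[{"claw":1,"x":-0.0107,"y":-0.0342,"z":0.0007,"turn":0},{"claw":1,"x":-0.0107,"y":-0.0342,"z":0.0007,"turn":0},{"claw":1,"x":-0.0107,"y":-0.0342,"z":0.0007,"turn":0},{"claw":1,"x":-0.0107,"y":-0.0342,"z":0.0007,"turn":0},{"claw":1,"x":-0.0107,"y":-0.0342,"z":0.0007,"turn":0},{"claw":1,"x":-0.0107,"y":-0.0342,"z":0.0007,"turn":0},{"claw":1,"x":-0.0107,"y":-0.0342,"z":0.0007,"turn":0},{"claw":1,"x":-0.0107,"y":-0.0342,"z":0.0007,"turn":0},{"claw":1,"x":-0.0107,"y":-0.0342,"z":0.0007,"turn":0},{"claw":1,"x":-0.0107,"y":-0.0342,"z":0.0007,"turn":0}]'

```text
time: 19.9
tool_pos: [0.4713, -0.1223, 0.1461]
tcp_rot: [-0.814, -3.032, -0.0]
wrist_force: [-0.2, -0.7, -1.3]
width: 0.426
```

Request:
jog_arm --plan '[{"claw":1,"x":0,"y":0,"z":0.02,"turn":0},{"claw":1,"x":0,"y":0,"z":0.022,"turn":0},{"claw":1,"x":0,"y":0,"z":0,"turn":0},{"claw":1,"x":0,"y":0,"z":0,"turn":0},{"claw":1,"x":0,"y":0,"z":0,"turn":0}]'

```text
time: 20.52
tool_pos: [0.4735, -0.1216, 0.1063]
tcp_rot: [0.813, 3.033, -0.0]
wrist_force: [0.3, 0.8, -1.4]
width: 0.421
```

```bash
python3 -c "
from h import *
st()
plan([.4745,-.1203,.09],n=1)
snap('wrist','w7.png')
"
```

```text
t 20.52 pos [ 0.4735 -0.1216  0.1063] rot [ 0.813  3.033 -0.   ] F [ 0.3  0.8 -1.4] w 0.421
jaw yaw now 60.0 rows 1 shift/row [-0.0002  0.0016  0.0163] turn/row 0.0 tilt [ 0.002 -0.001] q [-0.3   0.03  2.12 -0.    0.99 -1.35]
```

Request:
jog_arm --plan '[{"claw":1,"x":0,"y":0.0016,"z":0.016,"turn":0},{"claw":1,"x":0,"y":0,"z":0.005,"turn":0},{"claw":1,"x":0,"y":0,"z":0.004,"turn":0},{"claw":1,"x":0,"y":0,"z":0.004,"turn":0},{"claw":1,"x":0,"y":0,"z":0,"turn":0}]'

```text
time: 21.2
tool_pos: [0.4733, -0.1201, 0.076]
tcp_rot: [-0.814, -3.034, -0.0]
wrist_force: [-0.1, -0.4, -1.0]
width: 0.425
```

Request:
jog_arm --plan '[{"claw":1,"x":0,"y":0,"z":0.006,"turn":0},{"claw":1,"x":0,"y":0,"z":0.006,"turn":0},{"claw":1,"x":0,"y":0,"z":0.007,"turn":0},{"claw":1,"x":0,"y":0,"z":0.007,"turn":0},{"claw":1,"x":0,"y":0,"z":0.006,"turn":0},{"claw":1,"x":0,"y":0,"z":0.0035,"turn":0},{"claw":1,"x":0,"y":0,"z":0,"turn":0}]'

```text
time: 22.08
tool_pos: [0.4733, -0.1201, 0.0405]
tcp_rot: [-0.814, -3.033, -0.0]
wrist_force: [-0.3, -0.3, -1.4]
width: 0.419
```

Request:
jog_arm --plan '[{"claw":1,"x":0,"y":0,"z":0.001,"turn":0},{"claw":0,"x":0,"y":0,"z":0,"turn":0},{"claw":0,"x":0,"y":0,"z":0,"turn":0},{"claw":0,"x":0,"y":0,"z":0,"turn":0},{"claw":0,"x":0,"y":0,"z":-0.03,"turn":0},{"claw":0,"x":0,"y":0,"z":-0.04,"turn":0},{"claw":0,"x":0,"y":0,"z":-0.04,"turn":0},{"claw":0,"x":0,"y":0,"z":-0.01,"turn":0},{"claw":0,"x":0,"y":0,"z":0,"turn":0}]'

```text
time: 23.2
tool_pos: [0.4739, -0.1203, 0.1603]
tcp_rot: [0.814, 3.033, -0.0]
wrist_force: [-0.7, -0.3, -1.2]
width: 0.999
```

```bash
python3 -c "
from h import *
st();plan([.415,.2345,.15],yaw=60,n=10)
snap('wrist','w8.png')
"
```

```text
t 23.2 pos [ 0.4739 -0.1203  0.1603] rot [ 0.814  3.033 -0.   ] F [-0.7 -0.3 -1.2] w 0.999
jaw yaw now 59.9 rows 10 shift/row [0.0229 0.0278 0.001 ] turn/row -0.01 tilt [ 0.001 -0.   ] q [-0.3  -0.03  2.07  0.    1.1  -1.35]
```

Request:
jog_arm --plan '[{"claw":0,"x":0.0229,"y":0.0278,"z":0.001,"turn":0},{"claw":0,"x":0.0229,"y":0.0278,"z":0.001,"turn":0},{"claw":0,"x":0.0229,"y":0.0278,"z":0.001,"turn":0},{"claw":0,"x":0.0229,"y":0.0278,"z":0.001,"turn":0},{"claw":0,"x":0.0229,"y":0.0278,"z":0.001,"turn":0},{"claw":0,"x":0.0229,"y":0.0278,"z":0.001,"turn":0},{"claw":0,"x":0.0229,"y":0.0278,"z":0.001,"turn":0},{"claw":0,"x":0.0229,"y":0.0278,"z":0.001,"turn":0},{"claw":0,"x":0.0229,"y":0.0278,"z":0.001,"turn":0},{"claw":0,"x":0.0229,"y":0.0278,"z":0.001,"turn":0}]'

```text
time: 24.5
tool_pos: [0.4128, 0.2355, 0.1474]
tcp_rot: [-0.814, -3.031, 0.004]
wrist_force: [0.0, 0.1, -0.2]
width: 1.0
```

Request:
jog_arm --plan '[{"claw":0,"x":0,"y":0,"z":0,"turn":0},{"claw":0,"x":0,"y":0,"z":0,"turn":0},{"claw":0,"x":0,"y":0,"z":0,"turn":0}]'

```text
time: 24.88
tool_pos: [0.4142, 0.2341, 0.1491]
tcp_rot: [-0.816, -3.033, 0.002]
wrist_force: [0.4, -0.9, 0.7]
width: 0.996
```

```bash
python3 -c "
from h import *
st();a,_=snap('wrist','w9.png');st()
b=cv2.imread('pics/w8.png')[:,:,::-1][120:340,220:440]
cv2.imwrite('pics/c9.png',np.hstack([cv2.resize(a,(533,400)),cv2.resize(b,(267,267)).copy() if 0 else np.vstack([cv2.resize(b,(267,267)),np.zeros((133,267,3),np.uint8)])])[:,:,::-1])
"
```

```text
t 24.88 pos [0.4142 0.2341 0.1491] rot [-8.160e-01 -3.033e+00  2.000e-03] F [ 0.4 -0.9  0.7] w 0.996
t 24.93 pos [0.4144 0.2341 0.1494] rot [-8.160e-01 -3.033e+00  1.000e-03] F [0.  0.  0.3] w 0.996
```

View pics/c9.png

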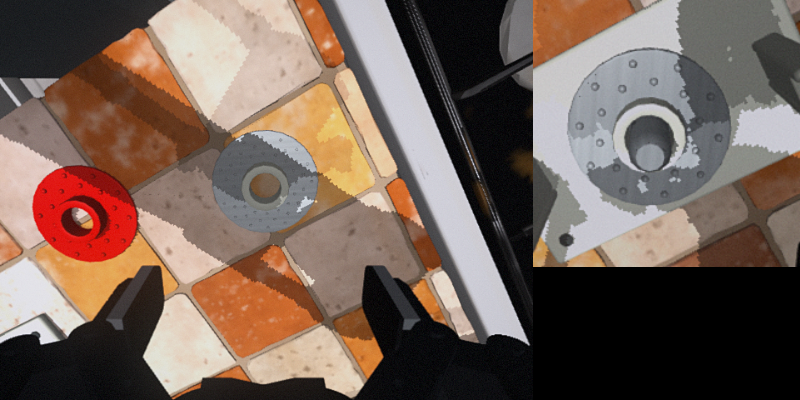

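Disc C's hub is at (319,224) in full-frame pixels, almost exactly under the tool. The second disc is stacked on the spindle.

```bash
python3 -c "
from h import *
X=unproj(load('w9.png'),[(319,224.5)],.018);print(X)
plan([*X[0][:2],.009],n=5)
"
```

```text
[[0.4141245  0.23609511 0.018     ]]
jaw yaw now 59.9 rows 5 shift/row [0.0002 0.0003 0.0281] turn/row 0.0 tilt [-0.001 -0.001] q [ 0.46 -0.05  2.1  -0.    1.08 -0.58]
```

Request:
jog_arm --newtons 60 --plan '[{"claw":0,"x":0.0003,"y":0.0003,"z":0.035,"turn":0},{"claw":0,"x":0.0003,"y":0.0003,"z":0.035,"turn":0},{"claw":0,"x":0.0003,"y":0.0003,"z":0.035,"turn":0},{"claw":0,"x":0.0003,"y":0.0003,"z":0.022,"turn":0},{"claw":0,"x":0,"y":0,"z":0.0125,"turn":0},{"claw":0,"x":0,"y":0,"z":0,"turn":0},{"claw":1,"x":0,"y":0,"z":0,"turn":0},{"claw":1,"x":0,"y":0,"z":0,"turn":0},{"claw":1,"x":0,"y":0,"z":0,"turn":0},{"claw":1,"x":0,"y":0,"z":0,"turn":0}]'

```text
time: 26.18
tool_pos: [0.4151, 0.2373, 0.0119]
tcp_rot: [0.814, 3.033, 0.002]
wrist_force: [-0.8, -1.1, 5.4]
width: 0.425
```

Request:
jog_arm --plan '[{"claw":1,"x":0,"y":0,"z":0,"turn":0},{"claw":1,"x":0,"y":0,"z":0,"turn":0}]'

```text
time: 26.42
tool_pos: [0.4151, 0.2373, 0.0119]
tcp_rot: [0.814, 3.033, 0.002]
wrist_force: [-0.1, -1.2, 6.5]
width: 0.422
```

Request:
jog_arm --plan '[{"claw":1,"x":0,"y":0,"z":-0.02,"turn":0},{"claw":1,"x":0,"y":0,"z":-0.03,"turn":0},{"claw":1,"x":0,"y":0,"z":-0.035,"turn":0},{"claw":1,"x":0,"y":0,"z":-0.035,"turn":0},{"claw":1,"x":0,"y":0,"z":-0.025,"turn":0},{"claw":1,"x":0,"y":0,"z":0,"turn":0}]'

```text
time: 27.18
tool_pos: [0.4158, 0.2377, 0.1579]
tcp_rot: [0.813, 3.03, 0.006]
wrist_force: [0.4, -0.0, -1.3]
width: 0.423
```

```bash
python3 -c "
from h import *
st()
plan([.4747,-.1203,.15],n=10)
"
```

```text
t 27.18 pos [0.4158 0.2377 0.1579] rot [0.813 3.03  0.006] F [ 0.4 -0.  -1.3] w 0.423
jaw yaw now 60.0 rows 10 shift/row [-0.023  -0.028   0.0007] turn/row 0.0 tilt [0.005 0.003] q [ 0.47 -0.05  2.09  0.    1.1  -0.58]
```

Request:
jog_arm --plan '[{"claw":1,"x":-0.023,"y":-0.028,"z":0.0007,"turn":0},{"claw":1,"x":-0.023,"y":-0.028,"z":0.0007,"turn":0},{"claw":1,"x":-0.023,"y":-0.028,"z":0.0007,"turn":0},{"claw":1,"x":-0.023,"y":-0.028,"z":0.0007,"turn":0},{"claw":1,"x":-0.023,"y":-0.028,"z":0.0007,"turn":0},{"claw":1,"x":-0.023,"y":-0.028,"z":0.0007,"turn":0},{"claw":1,"x":-0.023,"y":-0.028,"z":0.0007,"turn":0},{"claw":1,"x":-0.023,"y":-0.028,"z":0.0007,"turn":0},{"claw":1,"x":-0.023,"y":-0.028,"z":0.0007,"turn":0},{"claw":1,"x":-0.023,"y":-0.028,"z":0.0007,"turn":0}]'

```text
time: 28.42
tool_pos: [0.4719, -0.1216, 0.1464]
tcp_rot: [-0.814, -3.032, -0.0]
wrist_force: [0.8, 0.7, -1.0]
width: 0.425
```

Request:
jog_arm --plan '[{"claw":1,"x":0,"y":0,"z":0.02,"turn":0},{"claw":1,"x":0,"y":0,"z":0.022,"turn":0},{"claw":1,"x":0,"y":0,"z":0,"turn":0},{"claw":1,"x":0,"y":0,"z":0,"turn":0},{"claw":1,"x":0,"y":0,"z":0,"turn":0}]'

```text
time: 29.05
tool_pos: [0.4737, -0.1209, 0.1072]
tcp_rot: [0.814, 3.033, -0.0]
wrist_force: [0.0, 0.5, -1.7]
width: 0.424
```

```bash
python3 -c "
from h import *
st()
plan([.474,-.1203,.09],n=1)
"
```

```text
t 29.05 pos [ 0.4737 -0.1209  0.1072] rot [ 0.814  3.033 -0.   ] F [ 0.   0.5 -1.7] w 0.424
jaw yaw now 60.0 rows 1 shift/row [0.     0.0006 0.0172] turn/row 0.0 tilt [ 0.001 -0.   ] q [-0.3   0.03  2.12 -0.    1.   -1.35]
```

Request:
jog_arm --plan '[{"claw":1,"x":0,"y":0.0006,"z":0.017,"turn":0},{"claw":1,"x":0,"y":0,"z":0.005,"turn":0},{"claw":1,"x":0,"y":0,"z":0.004,"turn":0},{"claw":1,"x":0,"y":0,"z":0.004,"turn":0},{"claw":1,"x":0,"y":0,"z":0,"turn":0}]'

```text
time: 29.68
tool_pos: [0.4731, -0.1202, 0.0761]
tcp_rot: [-0.814, -3.034, -0.0]
wrist_force: [-0.1, -0.7, -1.7]
width: 0.422
```

Request:
jog_arm --plan '[{"claw":1,"x":0,"y":0,"z":0.005,"turn":0},{"claw":1,"x":0,"y":0,"z":0.005,"turn":0},{"claw":1,"x":0,"y":0,"z":0.004,"turn":0},{"claw":1,"x":0,"y":0,"z":0.003,"turn":0},{"claw":1,"x":0,"y":0,"z":0,"turn":0}]'

```text
time: 30.3
tool_pos: [0.473, -0.1202, 0.059]
tcp_rot: [-0.814, -3.034, 0.0]
wrist_force: [0.1, -0.5, -1.2]
width: 0.422
```

Request:
jog_arm --plan '[{"claw":1,"x":0,"y":0,"z":0.001,"turn":0},{"claw":0,"x":0,"y":0,"z":0,"turn":0},{"claw":0,"x":0,"y":0,"z":0,"turn":0},{"claw":0,"x":0,"y":0,"z":0,"turn":0},{"claw":0,"x":0,"y":0,"z":-0.03,"turn":0},{"claw":0,"x":0,"y":0,"z":-0.04,"turn":0},{"claw":0,"x":0,"y":0,"z":-0.04,"turn":0},{"claw":0,"x":0,"y":0,"z":-0.02,"turn":0},{"claw":0,"x":0,"y":0,"z":0,"turn":0}]'

```text
time: 31.42
tool_pos: [0.4749, -0.1208, 0.1906]
tcp_rot: [0.813, 3.029, -0.0]
wrist_force: [0.2, 0.3, -2.0]
width: 1.001
```

```bash
python3 -c "
from h import *
st();a,_=snap('wrist','w10.png');b,_=snap('side','s10.png');plan([.4715,-.12,.33],yaw=-2.5,n=6)
B=cv2.resize(b[150:400,130:480],(420,300),interpolation=cv2.INTER_CUBIC)
cv2.imwrite('pics/c10.png',np.hstack([B,cv2.resize(a[40:325,150:511],(380,300))])[:,:,::-1])
"
```

```text
t 31.43 pos [ 0.4749 -0.1208  0.1906] rot [ 0.813  3.029 -0.   ] F [ 0.2  0.3 -2. ] w 1.001
jaw yaw now 59.9 rows 6 shift/row [ 0.0002 -0.0002 -0.0237] turn/row 10.41 tilt [-0.001  0.   ] q [-0.3  -0.06  2.04 -0.    1.16 -1.35]
```

View pics/c10.png

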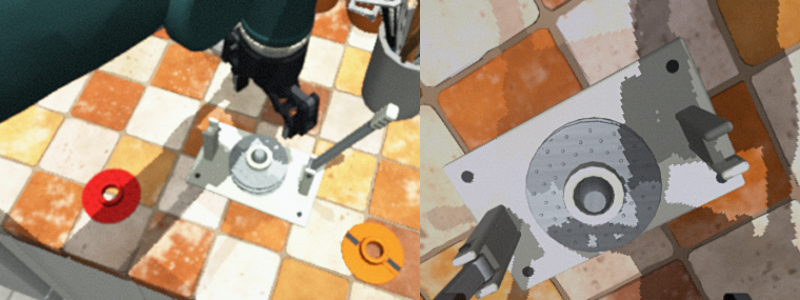

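All three discs are stacked, no other grey disc is out, and the bar stands open. Now I'll take hold of the tab again.

Request:
jog_arm --plan '[{"claw":0,"x":0.0002,"y":-0.0002,"z":-0.0237,"turn":10.41},{"claw":0,"x":0.0002,"y":-0.0002,"z":-0.0237,"turn":10.41},{"claw":0,"x":0.0002,"y":-0.0002,"z":-0.0237,"turn":10.41},{"claw":0,"x":0.0002,"y":-0.0002,"z":-0.0237,"turn":10.41},{"claw":0,"x":0.0002,"y":-0.0002,"z":-0.0237,"turn":10.41},{"claw":0,"x":0.0002,"y":-0.0002,"z":-0.0237,"turn":10.41},{"claw":0,"x":0,"y":0,"z":0,"turn":0},{"claw":0,"x":0,"y":0,"z":0,"turn":0}]'

```text
time: 32.52
tool_pos: [0.471, -0.1197, 0.3284]
tcp_rot: [-2.264, -2.174, 0.002]
wrist_force: [-0.1, -0.4, -0.2]
width: 1.0
```

```bash
python3 -c "
from h import *
st();plan([.4700,-.269,.33],yaw=-2.5,n=4);plan([.4700,-.269,.252],yaw=-2.5,n=4)
"
```

```text
t 32.52 pos [ 0.471  -0.1197  0.3284] rot [-2.264e+00 -2.174e+00  2.000e-03] F [-0.1 -0.4 -0.2] w 1.0
jaw yaw now -2.3 rows 4 shift/row [-0.0373  0.0013 -0.0004] turn/row 0.04 tilt [-0.003  0.001] q [-0.3  -0.14  1.86  0.    1.43 -0.26]
jaw yaw now -2.3 rows 4 shift/row [-0.0373  0.0014  0.0191] turn/row 0.04 tilt [-0.003  0.001] q [-0.3  -0.14  1.86  0.    1.43 -0.26]
```

Request:
jog_arm --newtons 25 --plan '[{"claw":0,"x":-0.0373,"y":0.0013,"z":0,"turn":0},{"claw":0,"x":-0.0373,"y":0.0013,"z":0,"turn":0},{"claw":0,"x":-0.0373,"y":0.0013,"z":0,"turn":0},{"claw":0,"x":-0.0373,"y":0.0013,"z":0,"turn":0},{"claw":0,"x":0,"y":0,"z":0.038,"turn":0},{"claw":0,"x":0,"y":0,"z":0.038,"turn":0},{"claw":0,"x":0,"y":0,"z":0,"turn":0},{"claw":1,"x":0,"y":0,"z":0,"turn":0},{"claw":1,"x":0,"y":0,"z":0,"turn":0},{"claw":1,"x":0,"y":0,"z":0,"turn":0}]'

```text
time: 33.78
tool_pos: [0.4712, -0.2696, 0.2564]
tcp_rot: [2.267, 2.171, 0.001]
wrist_force: [0.0, 0.7, 0.6]
width: 0.376
```

Request:
jog_arm --plan '[{"claw":1,"x":0,"y":0,"z":0,"turn":0},{"claw":1,"x":0,"y":0,"z":0,"turn":0},{"claw":1,"x":0,"y":0,"z":0,"turn":0}]'

```text
time: 34.15
tool_pos: [0.4704, -0.2697, 0.2558]
tcp_rot: [2.268, 2.171, -0.001]
wrist_force: [-3.5, -1.1, 5.7]
width: 0.205
```

```bash
python3 -c "
from h import *
s=st()
y,z=s['tool_pos'][1:];z+=.019
dy,dz=y+.2003,z-.09;r=np.hypot(dy,dz);t0=np.degrees(np.arctan2(dz,dy));print(r,t0)
th=np.radians(np.linspace(t0,8,12));P=np.c_[r*np.cos(th),r*np.sin(th)];print(np.round(np.diff(P,axis=0),4))
"
```

```text
t 34.15 pos [ 0.4704 -0.2697  0.2558] rot [ 2.268e+00  2.171e+00 -1.000e-03] F [-3.5 -1.1  5.7] w 0.205
0.19739648375098168 110.58886512178852
[[ 0.0309  0.0088]
 [ 0.0319  0.0037]
 [ 0.0321 -0.0015]
 [ 0.0314 -0.0067]
 [ 0.0299 -0.0117]
 [ 0.0276 -0.0164]
 [ 0.0246 -0.0206]
 [ 0.0209 -0.0244]
 [ 0.0167 -0.0274]
 [ 0.012  -0.0298]
 [ 0.007  -0.0313]]
```

Request:
jog_arm --plan '[{"claw":1,"x":0.0309,"y":0,"z":-0.0088,"turn":0},{"claw":1,"x":0.0319,"y":0,"z":-0.0037,"turn":0},{"claw":1,"x":0.0321,"y":0,"z":0.0015,"turn":0},{"claw":1,"x":0.0314,"y":0,"z":0.0067,"turn":0},{"claw":1,"x":0.0299,"y":0,"z":0.0117,"turn":0},{"claw":1,"x":0.0276,"y":0,"z":0.0164,"turn":0},{"claw":1,"x":0.0246,"y":0,"z":0.0206,"turn":0},{"claw":1,"x":0.0209,"y":0,"z":0.0244,"turn":0},{"claw":1,"x":0.0167,"y":0,"z":0.0274,"turn":0},{"claw":1,"x":0.0,"y":0,"z":0.0,"turn":0}]'

```text
time: 35.4
tool_pos: [0.4802, -0.0223, 0.1562]
tcp_rot: [-2.266, -2.173, 0.002]
wrist_force: [-1.0, -0.8, -2.7]
width: 0.204
```

Request:
jog_arm --plan '[{"claw":1,"x":0,"y":0,"z":0,"turn":0},{"claw":1,"x":0,"y":0,"z":0,"turn":0}]'

```text
time: 35.65
tool_pos: [0.4803, -0.0234, 0.1583]
tcp_rot: [-2.269, -2.17, 0.001]
wrist_force: [-2.9, 0.2, -2.4]
width: 0.204
```

```bash
python3 -c "
from h import *
s=st()
y,z=s['tool_pos'][1:];z+=.019
dy,dz=y+.2003,z-.09;r=np.hypot(dy,dz);t0=np.degrees(np.arctan2(dz,dy));print(r,t0)
th=np.radians(np.linspace(t0,0,6));P=np.c_[r*np.cos(th),r*np.sin(th)];print(np.round(np.diff(P,axis=0),4))
"
```

```text
t 35.65 pos [ 0.4803 -0.0234  0.1583] rot [-2.269e+00 -2.170e+00  1.000e-03] F [-2.9  0.2 -2.4] w 0.204
0.19724368120545388 26.279406563223105
[[ 0.0073 -0.0166]
 [ 0.0057 -0.0172]
 [ 0.0041 -0.0176]
 [ 0.0025 -0.0179]
 [ 0.0008 -0.0181]]
```

Request:
jog_arm --plan '[{"claw":1,"x":0.0073,"y":0,"z":0.0166,"turn":0},{"claw":1,"x":0.0057,"y":0,"z":0.0172,"turn":0},{"claw":1,"x":0.0041,"y":0,"z":0.0176,"turn":0},{"claw":1,"x":0.0015,"y":0,"z":0.0119,"turn":0},{"claw":1,"x":0.001,"y":0,"z":0.006,"turn":0},{"claw":1,"x":0.0008,"y":0,"z":0.009,"turn":0},{"claw":1,"x":0,"y":0,"z":0.006,"turn":0},{"claw":1,"x":0,"y":0,"z":0,"turn":0}]'

```text
time: 36.65
tool_pos: [0.4811, -0.0033, 0.0737]
tcp_rot: [-2.269, -2.171, 0.002]
wrist_force: [-4.9, 0.6, -0.9]
width: 0.208
```

```bash
python3 -c "
from h import *
s=st()
"
```

```text
t 36.65 pos [ 0.4811 -0.0033  0.0737] rot [-2.269e+00 -2.171e+00  2.000e-03] F [-4.9  0.6 -0.9] w 0.208
```

Request:
jog_arm --plan '[{"claw":1,"x":0,"y":0,"z":0.003,"turn":0},{"claw":1,"x":0,"y":0,"z":0.002,"turn":0},{"claw":1,"x":0,"y":0,"z":0,"turn":0},{"claw":1,"x":0,"y":0,"z":0,"turn":0}]'

```text
time: 37.15
tool_pos: [0.4813, -0.0033, 0.0718]
tcp_rot: [-2.269, -2.171, 0.003]
wrist_force: [-14.7, 1.4, 20.3]
width: 0.206
```

Request:
jog_arm --plan '[{"claw":0,"x":0,"y":0,"z":-0.002,"turn":0},{"claw":0,"x":0,"y":0,"z":0,"turn":0},{"claw":0,"x":0,"y":0,"z":0,"turn":0},{"claw":0,"x":0,"y":0,"z":0,"turn":0},{"claw":0,"x":0,"y":0,"z":-0.03,"turn":0},{"claw":0,"x":0,"y":0,"z":-0.04,"turn":0},{"claw":0,"x":0,"y":0,"z":0,"turn":0}]'

```text
time: 38.02
tool_pos: [0.4852, -0.0033, 0.1446]
tcp_rot: [2.266, 2.168, 0.008]
wrist_force: [0.3, -0.3, -0.7]
width: 1.002
```

```bash
python3 -c "
from h import *
st();b,p=snap('side','s11.png');c,q=snap('scene','n11.png')
M=np.array([[.481,-.009,.09],[.4755,-.12,.095],[.473,-.2,.09]]);print(proj(p,M),proj(q,M))
B=cv2.resize(b[200:360,270:430],(400,400),interpolation=cv2.INTER_CUBIC)
C=cv2.resize(c[180:310,300:430],(400,400),interpolation=cv2.INTER_CUBIC)
cv2.imwrite('pics/c11.png',np.hstack([B,C])[:,:,::-1])
"
```

```text
t 38.02 pos [ 0.4852 -0.0033  0.1446] rot [2.266 2.168 0.008] F [ 0.3 -0.3 -0.7] w 1.002
[[289.16576254 252.27865541]
 [346.38847775 272.08705744]
 [389.52637719 288.57742808]] [[327.23939361 256.66693684]
 [369.31333682 224.91861944]
 [395.77882818 206.54939926]]
```

View pics/c11.png

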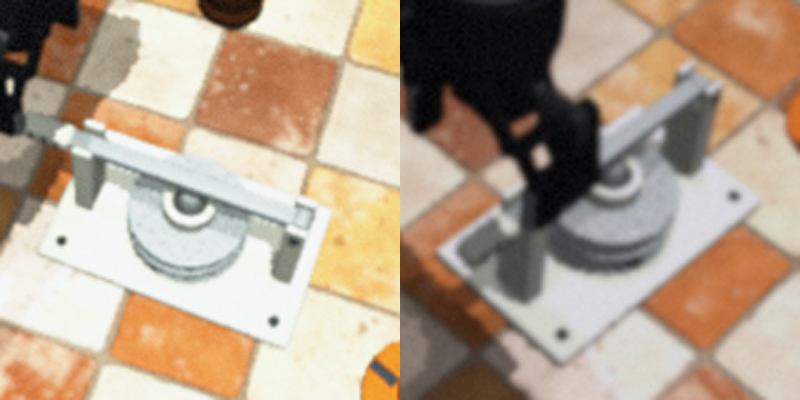

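The bar lies between the catch cheeks, over the stack. To be sure it is fully home, I'll press down on the tab with the fingers shut.

```bash
python3 -c "
from h import *
plan([.480,-.010,.105],n=2)
"
```

```text
jaw yaw now -2.5 rows 2 shift/row [-0.0035 -0.001   0.0181] turn/row 0.0 tilt [ 0.001 -0.   ] q [-0.06 -0.03  2.1  -0.    1.07 -0.01]
```

Request:
jog_arm --plan '[{"claw":1,"x":-0.0035,"y":-0.001,"z":0,"turn":0},{"claw":1,"x":-0.0035,"y":-0.001,"z":0,"turn":0},{"claw":1,"x":0,"y":0,"z":0,"turn":0},{"claw":1,"x":0,"y":0,"z":0,"turn":0},{"claw":1,"x":0,"y":0,"z":0,"turn":0},{"claw":1,"x":0,"y":0,"z":0,"turn":0},{"claw":1,"x":0,"y":0,"z":0.02,"turn":0},{"claw":1,"x":0,"y":0,"z":0.016,"turn":0},{"claw":1,"x":0,"y":0,"z":0,"turn":0}]'

```text
time: 39.25
tool_pos: [0.4781, -0.0099, 0.1033]
tcp_rot: [-2.267, -2.17, 0.004]
wrist_force: [-0.0, -0.2, -0.2]
width: 0.003
```

Request:
jog_arm --plan '[{"claw":1,"x":0,"y":0,"z":0.003,"turn":0},{"claw":1,"x":0,"y":0,"z":0.003,"turn":0},{"claw":1,"x":0,"y":0,"z":0.002,"turn":0},{"claw":1,"x":0,"y":0,"z":0,"turn":0}]'

```text
time: 39.75
tool_pos: [0.4798, -0.01, 0.0972]
tcp_rot: [2.27, 2.172, 0.0]
wrist_force: [0.4, 0.1, -0.7]
width: 0.002
```

Request:
jog_arm --plan '[{"claw":1,"x":0,"y":0,"z":0.002,"turn":0},{"claw":1,"x":0,"y":0,"z":0.002,"turn":0},{"claw":1,"x":0,"y":0,"z":0,"turn":0}]'

```text
time: 40.12
tool_pos: [0.4802, -0.01, 0.0965]
tcp_rot: [2.269, 2.172, 0.0]
wrist_force: [-9.1, 1.1, 22.3]
width: -0.001
```

The tab top is at z≈0.0965 under 22 N, against an expected 0.097, so the bar is home. I'll retreat and take a last look.

Request:
jog_arm --plan '[{"claw":1,"x":0,"y":0,"z":-0.02,"turn":0},{"claw":1,"x":0,"y":0,"z":-0.04,"turn":0},{"claw":1,"x":0,"y":0,"z":-0.05,"turn":0},{"claw":1,"x":0.045,"y":0,"z":-0.02,"turn":0},{"claw":1,"x":0.045,"y":0,"z":0,"turn":0},{"claw":1,"x":0.045,"y":0,"z":0,"turn":0},{"claw":1,"x":0.045,"y":0,"z":0,"turn":0},{"claw":1,"x":0,"y":0,"z":0,"turn":0},{"claw":1,"x":0,"y":0,"z":0,"turn":0}]'

```text
time: 41.25
tool_pos: [0.4874, 0.1696, 0.2229]
tcp_rot: [2.268, 2.173, -0.001]
wrist_force: [-0.8, -0.1, 0.5]
width: 0.001
```

```bash
python3 -c "
from h import *
st();b,p=snap('side','s12.png');c,q=snap('scene','n12.png')
B=cv2.resize(b[130:370,220:460],(400,400),interpolation=cv2.INTER_CUBIC)
C=cv2.resize(c[120:360,230:470],(400,400),interpolation=cv2.INTER_CUBIC)
cv2.imwrite('pics/c12.png',np.hstack([B,C])[:,:,::-1])
"
```

```text
t 41.25 pos [0.4874 0.1696 0.2229] rot [ 2.268e+00  2.173e+00 -1.000e-03] F [-0.8 -0.1  0.5] w 0.001
```

View pics/c12.png

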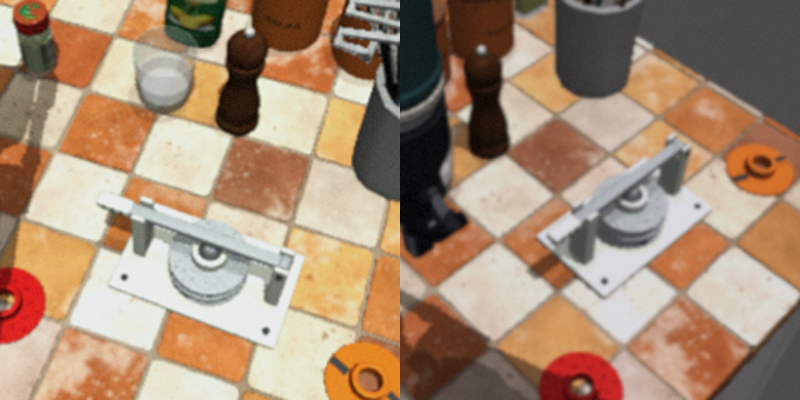

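The last view shows the stack flat on the spindle and the bar level in the catch. The mill, glass, jar and look-alikes stand untouched, and the arm is clear.

```bash
python3 -c "
from h import *
print(bot.finish_job())"
```

```text
the job is handed in; nothing more can be done
None
```

The discs are put away, the bar is closed in its catch, and I've handed the job in (no verdict is reported).

- **What I did:** I swung the locking bar up to about 1.9 rad. I then put the three loose discs that were out (two-blade slicing, coarse grating, fine grating) over the spindle, hub up. Last, I swung the bar back down into its catch. No single-blade slicing disc was visible in the pictures.
- **Last checks:** The pictures show the stack flat on the spindle and the bar level between the catch cheeks. Pressing on the tab with 22 N stopped at z = 0.0965 m, against an expected 0.097 m for fully home. The mill, glass, jar and the red and orange look-alikes were not touched. The run took about 41 s.
- **What disagreed:** The opening read about 36 mm on the 40 mm hubs, but every grip held. The tab pushed sideways with up to about 15 N while I pressed it home, because the tool was about 4 mm off to the side. One move call was refused for missing keys, with no effect on the scene.

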